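# Undo the draw latch on the small sample case

## Robot

A 6-joint arm with a two-finger parallel gripper is mounted at the origin on the work surface. World frame = base frame: x ahead of the robot, y to its left, z up, the work surface at z = 0. Lengths are in m, angles in rad, forces in N, time in s.
With the tool pointing down it reaches from about 0.325 to 0.85 m from the base axis. Payload 15.5 kg.
Tool frame: the origin (TCP) lies on the mounting face of the last link; the fingertips stand env.finger_overhang ahead of it and the grasp point (between the pads) lies 172 mm ahead of it (env.finger_overhang is the distance from the TCP to the fingertips, in m); z points along the fingers, y is the line along which they close (so a half turn about z gives the same grasp; the last joint's range is limited). The gripper opens to 91 mm and grips with 3 to 60 N. Pads are 32 mm wide; open, the fingers measure 118 mm over their backs; the gripper's body (76 mm by 178 mm) begins 60 mm behind the grasp point.
Start: joints at [-1.442, 0.494, 1.345, -0, 1.302, -0.096], TCP at [0.139, -0.609, 0.405] pointing down, gripper open.
Joint ranges: [-2.91, 2.91], [-0.82, 2.16], [0.22, 2.67], [-1.22, 4.37], [0.12, 2.79], [-3.08, 3.08]. Speed limits (rad/s): [1.89, 1.89, 2.57, 3.01, 3.01, 3.01].

## Interface

Orientations are given as a unit quaternion [x, y, z, w].
In Python, from rig import env gives the robot as it stands.
- The arm moves only by the shell command python3 -m inch 'ROWS' [OPENING] [FORCE]. ROWS is JSON, a list of rows, each an object with "delta_pos": the shift along the tool's x, y, z in units of 40 mm (1.0 is 40 mm), a list of three; "turn": the turn about the tool's z in units of 8 degrees (1.0 is 8 degrees). A call has 1 to 5 rows; each row is the pose to reach, as a shift and turn from the pose commanded when the call began, along the tool's axes at that moment; what a row does not reach only later rows make up. A row lasts 1/8 s, in which the tool goes at most 62.5 mm and 10.7 degrees, less where a joint would pass 70% of its speed; a pose out of reach is approached as far as the arm can. A call with a gripper value outside its range is refused whole. OPENING is the closure, from -1 (fully open) to 1 (shut), so that 0 is half open, set as the call begins (- or left out, the last holds). The fingers move at their own pace and stop on an object; FORCE is the grip in N (left out, the last holds). Time passes only in rows, so rows that repeat a pose let the fingers close. It gives the time, the measured TCP pose, the force, the opening and the grip force at its end, in the units of the state.
- env.sense(): the state, without advancing time (a new reading comes with each control period).
- env.read_camera(name): name is "scene" or "top"; returns a dict with "pixels" (400x640x3 uint8, blue, green, red), "fx", "fy", "cx", "cy" (pixels), "k1" (the pictures are not rectified: a ray, as slopes to the right and down, at radius r is drawn at 1 + k1 r^2 times it, then the intrinsics apply), "eye" and "rotation" of the camera in the world. Camera axes: x right, y up, looking along -z (the intrinsics and any distortion apply to the point x, -y, -z); pixel columns grow to the right and rows downward; lengths in m; the calibration is good to about 2 mm. A picture is of the moment at which its call begins. There is no depth.
- env.sign_off(): hands the job in; it is judged then, once.
The state is a dict: "t": time; "joints": joint angles; "dq": joint speeds; "joint_efforts": joint torques, N m; "ee_pos": TCP position; "ee_rot": TCP orientation; "force": force on the tool from outside, world axes, zero at the start; "torque": the same for the moment, N m; "opening": opening from 0.0 (shut) to 1.0 (fully open); "gripper_force": force on a finger pad.
Only numpy, scipy, OpenCV 4.12 (cv2) and the standard library are available. Lean on these libraries where they do the work, as an engineer would, in place of code of your own. Each camera call takes 0.05 s, during which the arm holds its last target. There are 200 camera calls.

## Task

Two aluminium sample cases stand on the lab bench, each held shut by a steel draw latch on its top. Undo the latch of the smaller (narrower) case: lift its lever up and over, past centre, until it stays fully thrown back and its hook is off the catch, then let go. Leave the wide case latched and do not knock over or shift the white reagent jar.

Things in the scene. Friction and masses are not known exactly. Their poses are not given: they have to be found in the camera images.
- small_latch (a joint): Latch lever of the small case (fixed; 180 mm deep, 150 wide, 140 high). 0 = latched: lever points to the case's front, sloping up 20 deg. Grows as its free end is lifted up and over to the rear; stop at 2.0. Sprung: lifting takes about 2.5 N at the free end; centre is near 0.55; let go earlier it snaps shut, later it springs open by itself. The hook moves with it, clear of the catch from 1.5.
- small_grip (a point): Mid-section of that lever, a flat bar 20 mm wide, 5 thick, 76 long, 58 mm from the hinge, 18 from the free end. Frame turns with the lever; while latched x is level to the case's rear, y along the hinge axis (across the lever: pinch along y), z up; point 34 mm above the case's flat top. Hinge axis passes (+54.5, 0, -19.8) mm in this frame; the lever opens about +y. 40 mm clear each side.
- wide_latch (a joint): Lever of the identical latch on the wide case (fixed; 180 mm deep, 300 wide, 140 high), same meaning; 0 = latched, to be left so.
- jar_mid (a point): Centre of a loose white plastic reagent jar with a blue cap, 64 mm across, 90 mm high, upright on the bench beyond the cases; its centre is 45 mm above its foot, z up along the jar. To be left alone.

How it is judged:
By the outcome, as a careful person would: the job done as asked, in the order asked, and still so for the second after the job is handed in, with the robot touching nothing.
It also fails if it takes over 32 s, if anything falls off the work surface, if the arm or the gripper's body presses on something with over 40 N, if the wrist force passes 120 N, or if a joint passes its speed limit or range.

## Working session

There is one attempt and no reset: what is moved stays moved. The work goes in short steps, Python scripts to look and compute and a shell command to move; the robot and the scene stay as the last step left them, time stands still between calls to the robot, and variables do not carry over. Pictures are saved under pics/ and viewed, at most 10 in all, crops included, and the job is handed in when it is done.

```bash
mkdir -p pics; ls
python3 - <<'E'
from rig import env
import cv2
for n in("scene","top"):
    c=env.read_camera(n); cv2.imwrite(f"pics/{n}0.png",c["pixels"])
    print({k:v for k,v in c.items() if k!="pixels"})
print(env.sense(),env.finger_overhang)
E
```

```text
pics
{'fx': 390.2785257735826, 'fy': 390.2785257735826, 'cx': 312.69316953873545, 'cy': 199.81322899300798, 'k1': -0.016595527780748003, 'eye': array([1.27536177, 0.26345199, 0.80003639]), 'rotation': array([0.22985627, 0.34028722, 0.75696678, 0.50830305])}
{'fx': 375.98011544856274, 'fy': 375.98011544856274, 'cx': 319.4297607975316, 'cy': 201.3593973526022, 'k1': -0.0708374130317123, 'eye': array([ 0.46255148, -0.03213474,  0.923617  ]), 'rotation': array([ 0.06449966, -0.06836299, -0.69806532,  0.70983879])}
{'t': 0.1, 'joints': array([-1.44251765e+00,  4.94131961e-01,  1.34605364e+00,  1.10522066e-05,
        1.30253028e+00, -9.54968216e-02]), 'dq': array([ 0.00115031, -0.00267856, -0.00206316,  0.00184513, -0.00051602,
       -0.00040326]), 'joint_efforts': array([ 4.72136977e-03, -8.80241561e+01, -3.82542801e+01,  7.12322909e-02,
        4.83736326e-02, -5.54338885e-05]), 'ee_pos': array([ 0.13868513, -0.6092835 ,  0.40419626]), 'ee_rot': array([ 9.93747100e-01,  1.11652968e-01, -3.87804728e-06, -5.61625325e-04]), 'force': array([-0.4386355 ,  0.13489194,  0.40929412]), 'torque': array([ 0.03672572,  0.03576026, -0.02502053]), 'gripper_force': 0.0, 'opening': 0.9979868661470079} 0.1908
```

View pics/scene0.png

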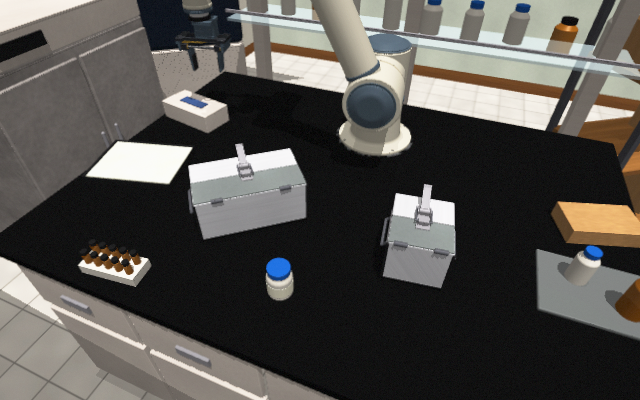

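View pics/top0.png

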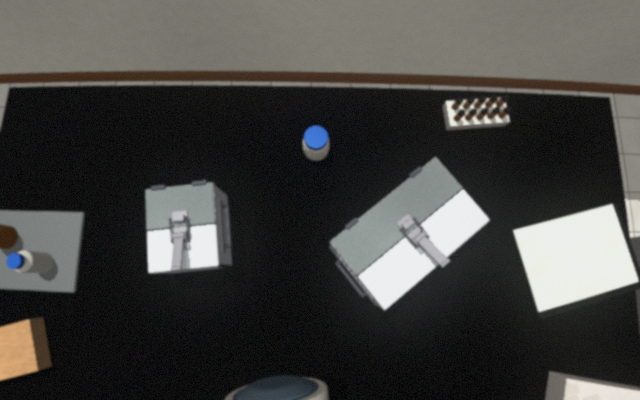

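The scene picture shows the small case near (420,240) with its lever tip near (427,187). In the top picture it is near (185,230), and the lever runs from (180,220) to (177,270) towards the robot. I'll zoom in on both.

Run:
```python
import cv2,numpy as np
a=cv2.imread("pics/scene0.png")[175:295,370:470]; b=cv2.imread("pics/top0.png")[170:290,135:245]
a=cv2.resize(a,None,fx=3.8,fy=4,interpolation=2);b=cv2.resize(b,None,fx=3.8,fy=4,interpolation=2)
cv2.imwrite("pics/z.png",np.hstack([a[:,:380],b]))
```

```text
(no output)
```

View pics/z.png

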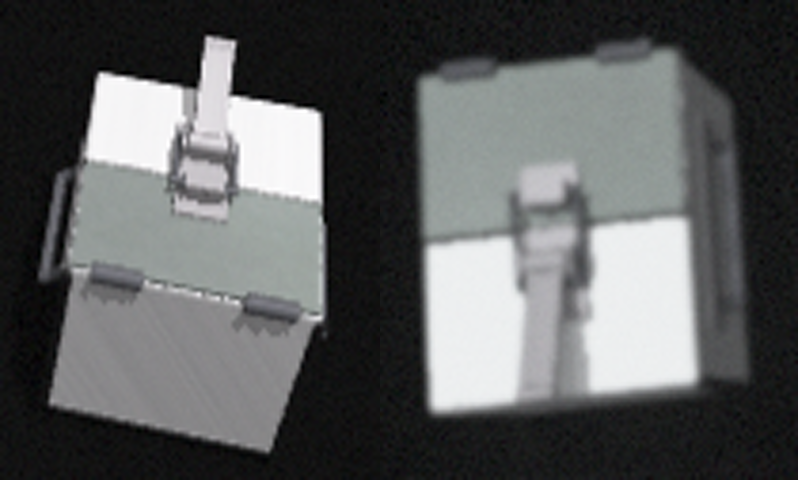

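```bash
cat > h.py <<'E'
import numpy as np
from scipy.spatial.transform import Rotation as R
def proj(c,P):
    q=R.from_quat(c["rotation"]).inv().apply(np.atleast_2d(P)-c["eye"])
    s=np.c_[q[:,0]/-q[:,2],-q[:,1]/-q[:,2]]
    s=s*(1+c["k1"]*(s**2).sum(1,keepdims=True))
    return s*[c["fx"],c["fy"]]+[c["cx"],c["cy"]]
E
python3 - <<'E'
from rig import env
from h import *
from scipy.optimize import least_squares
S=env.read_camera("scene");T=env.read_camera("top")
# corners order: rear-left(y+),rear-right,front-right,front-left; case x to rear (=world +x about)
C=np.array([[.09,.075,0],[.09,-.075,0],[-.09,-.075,0],[-.09,.075,0]])
b=lambda u,v:((u-380)/3.8+135,v/4+170)
a=lambda u,v:(u/3.8+370,v/4+175)
tc=np.array([b(417,75),b(680,47),b(697,384),b(430,413)])-.4
sc=np.array([a(323,318),a(72,268),a(98,72),a(322,112)])-.4
sc=sc[[0,1,2,3]]
tip_s=np.array([a(205,37),a(237,40)])-.4   # -y, +y corners
tip_t=np.array([b(519,397),b(553,397)])-.4 # +y, -y corners
def model(p):
    x,y,w,gx,gy=p; r=R.from_euler('z',w); o=np.array([x,y,.14])
    g=np.array([gx,gy,.034]); t=g+[-.0169,0,.0062]
    c=r.apply(C)+o
    up=np.array([.0009,0,.0024])
    L=r.apply([t+up+[0,-.01,0],t+up+[0,.01,0]])+o
    return c,L,r.apply(g)+o
def f(p):
    c,L,_=model(p)
    # scene picture: near-right is +y rear
    return np.r_[proj(T,c)-tc, proj(S,c)-sc, proj(S,L)-tip_s, proj(T,L[::-1])-tip_t].ravel()
s=least_squares(f,[.42,.3,0,-.04,0],loss='soft_l1')
print(s.x,model(s.x)[2]); print(f(s.x).reshape(-1,2).round(1))
# rough jar and wide case
E
```

```text
[ 0.55346484  0.25725531  0.1271745  -0.07396783 -0.00078613] [0.48019406 0.24709404 0.174     ]
[[ 0.4  0.3]
 [-0.4 -0.3]
 [ 0.3 -0.3]
 [-0.6 -0.1]
 [ 0.5  0.3]
 [-1.4 -0.2]
 [-0.  -0.6]
 [ 0.3 -0.7]
 [-0.1 -0.4]
 [-0.4  0.1]
 [-0.8  0.4]
 [ 0.2 -0.6]]
```

```bash
cat >> h.py <<'E'
def units(p0,q0,*pts,yaw=None):
    r=R.from_quat(q0)
    x=r.apply([1,0,0]); print("tool x yaw",np.arctan2(x[1],x[0]))
    if yaw is not None: print("turn",np.degrees(np.arctan2(x[1],x[0])-yaw)/8)
    for p in pts: print((r.inv().apply(np.array(p)-p0)/.04).round(2))
E
python3 - <<'E'
from rig import env
from h import *
s=env.sense()
units(s["ee_pos"],s["ee_rot"],(.30,-.40,.46),(.42,-.1,.46),(.480,.247,.46),(.480,.247,.346),yaw=.127)
E
```

```text
tool x yaw 0.22382383020980784
turn 0.6934496034141586
[ 5.09 -4.21 -1.39]
[  9.68 -10.86  -1.38]
[ 13.07 -18.98  -1.38]
[ 13.07 -18.98   1.47]
```

```bash
python3 -m inch '[{"delta_pos":[1,-0.8,-0.4],"turn":0.2},{"delta_pos":[2,-1.7,-0.8],"turn":0.4},{"delta_pos":[3,-2.6,-1.2],"turn":0.7},{"delta_pos":[4,-3.5,-1.4],"turn":0.7},{"delta_pos":[5,-4.3,-1.4],"turn":0.7}]' 0
python3 - <<'E'
from rig import env
from h import *
s=env.sense();print(s["joints"],s["opening"])
units(s["ee_pos"],s["ee_rot"],(.42,-.1,.46),(.480,.247,.46),(.480,.247,.346),yaw=.127)
E
```

```text
t: 0.82
ee_pos: [0.2963, -0.3958, 0.4614]
ee_rot: [0.998, 0.063, 0.0, 0.001]
force: [-0.1, -0.7, 0.2]
opening: 0.508
gripper_force: 0.0
[-1.04910638e+00  2.51496110e-01  1.57510689e+00  3.63678024e-05
  1.31365758e+00  3.95823043e-01] 0.5080654539919114
tool x yaw 0.12585801296571136
turn -0.008178879665425076
[ 4.   -6.95  0.03]
[  6.57 -15.37   0.02]
[  6.57 -15.37   2.87]
```

```bash
python3 -m inch '[{"delta_pos":[0.8,-1.3,0]},{"delta_pos":[1.6,-2.6,0]},{"delta_pos":[2.3,-3.9,0]},{"delta_pos":[3,-5.2,0]},{"delta_pos":[3.8,-6.5,0]}]' && python3 -m inch '[{"delta_pos":[0.4,-1.4,0]},{"delta_pos":[0.8,-2.8,0]},{"delta_pos":[1.3,-4.2,0]},{"delta_pos":[1.7,-5.6,0]},{"delta_pos":[2.2,-7,0]}]' && python3 -m inch '[{"delta_pos":[0.3,-1,0]},{"delta_pos":[0.5,-1.8,0]},{"delta_pos":[0.5,-1.8,0]},{"delta_pos":[0.5,-1.8,0]}]'
python3 - <<'E'
from rig import env
from h import *
s=env.sense();print(s["joints"],s["opening"])
units(s["ee_pos"],s["ee_rot"],(.480,.247,.46),(.480,.247,.346),yaw=.127)
E
```

```text
[-1.04910638e+00  2.51496110e-01  1.57510689e+00  3.63678024e-05
  1.31365758e+00  3.95823043e-01] 0.5080654539919114
tool x yaw 0.12585801296571136
turn -0.008178879665425076
[  6.57 -15.37   0.02]
[  6.57 -15.37   2.87]schema error: expected keys delta_pos, turn
```

Both keys are required in each row.

```bash
python3 -m inch '[{"delta_pos":[0.8,-1.3,0],"turn":0},{"delta_pos":[1.6,-2.6,0],"turn":0},{"delta_pos":[2.3,-3.9,0],"turn":0},{"delta_pos":[3,-5.2,0],"turn":0},{"delta_pos":[3.8,-6.5,0],"turn":0}]' && python3 -m inch '[{"delta_pos":[0.4,-1.4,0],"turn":0},{"delta_pos":[0.8,-2.8,0],"turn":0},{"delta_pos":[1.3,-4.2,0],"turn":0},{"delta_pos":[1.7,-5.6,0],"turn":0},{"delta_pos":[2.2,-7,0],"turn":0}]' && python3 -m inch '[{"delta_pos":[0.3,-1,0],"turn":0},{"delta_pos":[0.5,-1.8,0],"turn":0},{"delta_pos":[0.5,-1.8,0],"turn":0},{"delta_pos":[0.5,-1.8,0],"turn":0}]'
python3 - <<'E'
from rig import env
from h import *
s=env.sense();print(s["joints"],s["opening"])
units(s["ee_pos"],s["ee_rot"],(.480,.247,.46),(.480,.247,.346),yaw=.127)
E
```

```text
t: 1.45
ee_pos: [0.4139, -0.1184, 0.4609]
ee_rot: [0.998, 0.063, 0.0, 0.0]
force: [1.8, -1.4, -0.3]
opening: 0.502
gripper_force: 0.0
t: 2.08
ee_pos: [0.4656, 0.1706, 0.4608]
ee_rot: [0.998, 0.063, 0.0, 0.0]
force: [1.7, -0.5, 1.5]
opening: 0.501
gripper_force: 0.0
t: 2.58
ee_pos: [0.4764, 0.2421, 0.4605]
ee_rot: [0.998, 0.063, -0.0, 0.0]
force: [0.1, -0.2, -0.2]
opening: 0.498
gripper_force: 0.0
[ 3.58570810e-01  3.12658039e-01  1.48712649e+00 -2.33614706e-04
  1.34241723e+00  1.80310020e+00] 0.49838291749911295
tool x yaw 0.12631980192603592
turn -0.004871559858883633
[ 0.1  -0.11  0.01]
[ 0.11 -0.11  2.86]
```

```bash
python3 -m inch '[{"delta_pos":[0.1,-0.1,0.8],"turn":0},{"delta_pos":[0.1,-0.1,1.6],"turn":0},{"delta_pos":[0.1,-0.1,2.3],"turn":0},{"delta_pos":[0.1,-0.1,2.8],"turn":0},{"delta_pos":[0.1,-0.1,2.8],"turn":0}]'
python3 - <<'E'
from rig import env
from h import *
import cv2,numpy as np
s=env.sense()
units(s["ee_pos"],s["ee_rot"],(.480,.247,.346),yaw=.127)
a=env.read_camera("scene")["pixels"][120:270,350:500]; b=env.read_camera("top")["pixels"][150:300,110:260]
cv2.imwrite("pics/g1.png",cv2.resize(np.hstack([a,b]),(800,400),interpolation=2))
E
```

```text
t: 3.2
ee_pos: [0.4797, 0.2459, 0.3478]
ee_rot: [0.998, 0.062, -0.001, 0.0]
force: [1.1, 0.7, 0.5]
opening: 0.5
gripper_force: 0.0
tool x yaw 0.12488352263485543
turn -0.015158152557219109
[ 0.01 -0.03  0.05]
```

View pics/g1.png

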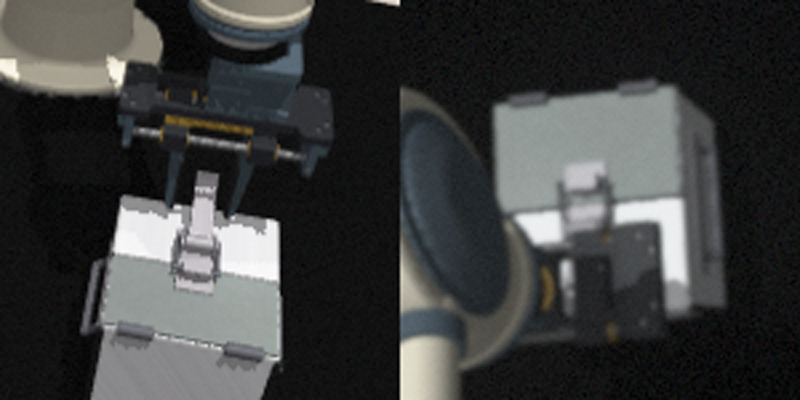

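The lever (crop about 205,190) is centred between the fingers (about 172 and 238). Closing now.

```bash
python3 -m inch '[{"delta_pos":[0,0,0],"turn":0},{"delta_pos":[0,0,0],"turn":0},{"delta_pos":[0,0,0],"turn":0},{"delta_pos":[0,0,0],"turn":0}]' 1 15
python3 - <<'E'
import numpy as np
a0=np.radians(20)
for t in np.arange(0,1.7,.1):
    a=a0+t;print(t.round(1),(np.array([54.5-58*np.cos(a),19.8-58*np.sin(a)])/40).round(2))
E
```

```text
t: 3.8
ee_pos: [0.4799, 0.248, 0.3492]
ee_rot: [0.998, 0.063, 0.0, -0.001]
force: [-2.8, 11.8, 2.7]
opening: 0.214
gripper_force: 15.0
0.0 [-0. -0.]
0.1 [ 0.06 -0.13]
0.2 [ 0.13 -0.26]
0.3 [ 0.21 -0.38]
0.4 [ 0.3  -0.49]
0.5 [ 0.4  -0.59]
0.6 [ 0.52 -0.68]
0.7 [ 0.64 -0.76]
0.8 [ 0.77 -0.83]
0.9 [ 0.9  -0.88]
1.0 [ 1.04 -0.92]
1.1 [ 1.19 -0.94]
1.2 [ 1.33 -0.95]
1.3 [ 1.48 -0.95]
1.4 [ 1.62 -0.93]
1.5 [ 1.76 -0.9 ]
1.6 [ 1.9  -0.85]
```

```bash
python3 -m inch '[{"delta_pos":[0.06,-0.03,-0.13],"turn":0},{"delta_pos":[0.13,-0.03,-0.26],"turn":0},{"delta_pos":[0.21,-0.03,-0.38],"turn":0},{"delta_pos":[0.3,-0.03,-0.49],"turn":0},{"delta_pos":[0.4,-0.03,-0.59],"turn":0}]' && python3 -m inch '[{"delta_pos":[0.12,0,-0.09],"turn":0},{"delta_pos":[0.24,0,-0.17],"turn":0},{"delta_pos":[0.37,0,-0.24],"turn":0},{"delta_pos":[0.5,0,-0.29],"turn":0},{"delta_pos":[0.64,0,-0.33],"turn":0}]' && python3 -m inch '[{"delta_pos":[0.15,0,-0.02],"turn":0},{"delta_pos":[0.29,0,-0.03],"turn":0},{"delta_pos":[0.44,0,-0.03],"turn":0},{"delta_pos":[0.44,0,-0.03],"turn":0}]'
python3 - <<'E'
from rig import env
import cv2,numpy as np
a=env.read_camera("scene")["pixels"][100:280,330:510]
cv2.imwrite("pics/g2.png",cv2.resize(a,(540,540),interpolation=2))
E
```

```text
t: 4.42
ee_pos: [0.4953, 0.2505, 0.3723]
ee_rot: [0.998, 0.063, -0.001, -0.0]
force: [-2.4, 6.4, -4.6]
opening: 0.217
gripper_force: 15.0
t: 5.05
ee_pos: [0.521, 0.2537, 0.3862]
ee_rot: [0.998, 0.063, -0.0, -0.0]
force: [-4.7, 4.9, 5.0]
opening: 0.215
gripper_force: 15.0
t: 5.55
ee_pos: [0.5393, 0.256, 0.3878]
ee_rot: [0.998, 0.063, 0.001, -0.001]
force: [1.3, 4.8, 6.0]
opening: 0.22
gripper_force: 15.0
```

View pics/g2.png

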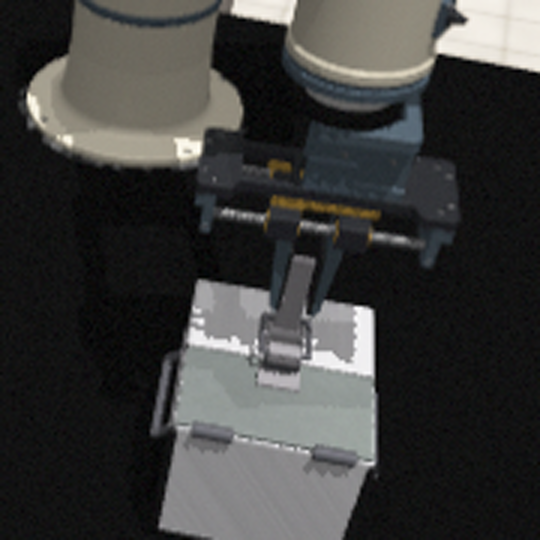

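The lever (crop about 298,290) is nearly upright in the grip, past centre. Releasing, then retreating.

```bash
python3 -m inch '[{"delta_pos":[0,0,0],"turn":0},{"delta_pos":[0,0,0],"turn":0},{"delta_pos":[0,0,0],"turn":0},{"delta_pos":[0,0,0],"turn":0}]' 0 && python3 -m inch '[{"delta_pos":[-0.4,0,-0.4],"turn":0},{"delta_pos":[-0.8,0,-1.2],"turn":0},{"delta_pos":[-1.2,0,-2],"turn":0},{"delta_pos":[-1.6,0,-2.5],"turn":0},{"delta_pos":[-1.6,0,-2.5],"turn":0}]'
python3 - <<'E'
from rig import env
import cv2,numpy as np
a=env.read_camera("scene")["pixels"]
cv2.imwrite("pics/g3.png",np.hstack([cv2.resize(a[150:300,370:470],(400,600),interpolation=2),cv2.resize(a[130:310,180:320],(400,514),interpolation=2)[:600] if 0 else cv2.copyMakeBorder(cv2.resize(a[130:310,180:320],(400,514)),0,86,0,0,0)]))
E
```

```text
t: 6.1
ee_pos: [0.5386, 0.2556, 0.3867]
ee_rot: [0.998, 0.063, -0.0, 0.0]
force: [-0.2, -0.8, 0.5]
opening: 0.501
gripper_force: 0.0
t: 6.72
ee_pos: [0.4737, 0.2475, 0.4891]
ee_rot: [0.998, 0.063, 0.002, -0.001]
force: [0.1, 0.3, -0.5]
opening: 0.5
gripper_force: 0.0
```

View pics/g3.png

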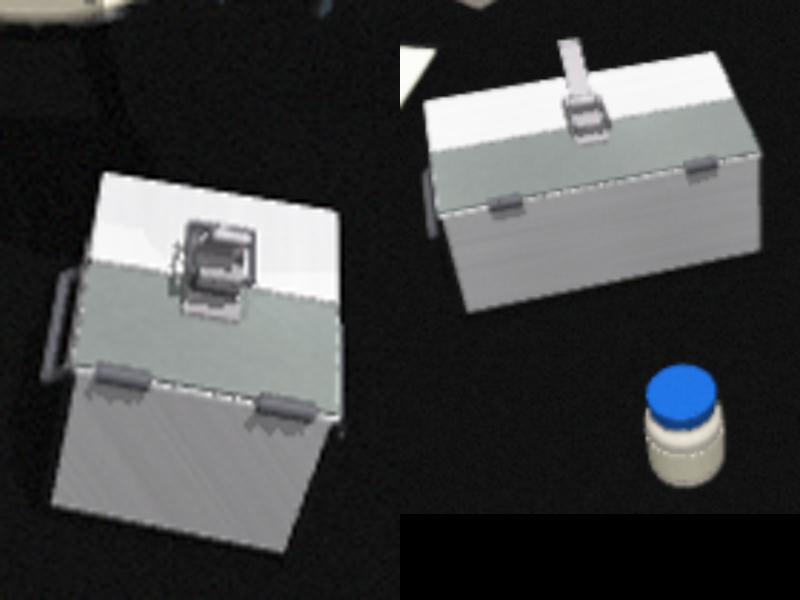

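The small lever now appears end-on at crop (220,255). It leans back about 45° towards the camera, which matches the 2.0 stop. The wide latch is still shut and the jar hasn't moved, so I'm handing in.

```bash
python3 -c "
from rig import env
print(env.sign_off())"
```

```text
the job is handed in; nothing more can be done
None
```

The small case's latch is thrown fully back and released, going by the last camera picture; the wide case is still latched, the jar wasn't touched, and I handed the job in at about 7 s (no verdict was returned).

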